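Slip test of two cartons on a parcel-counter tilt ramp

TASK

Two small packed cartons rest side by side on the tilting ramp of the slip tester: raise the ramp slowly by its yellow bar until the first carton slips down to the black stop, and halt there so that the other stays where it sits. Let go, leaving the ramp standing at that angle (do not lower it again), then note the angle by swinging the red marker arm up until it lies in line with the side of the ramp. Do not touch the cartons, and leave the tape roll, the parcel and the mug alone.

Things in the scene. Friction and masses are not known exactly. Their poses are not given: they have to be found in the camera images.
- tester: The slip tester, fixed to the table at a yaw that varies: blue base plate 200 mm wide (x), 280 mm long (y), 12 mm thick, its origin at table level in the ramp's middle plane, 140 mm from the hinge. y points level from hinge to bar. A white arc with black ticks every 0.1 rad from level, 118 to 152 mm from the hinge axis, stands at x = 101 mm beside the ramp.
- ramp_hinge (a point): Middle of the hinge axis, 50 mm above the table, at the low end of the ramp. x along the hinge axis (towards the side with the white arc and the red marker), y level from the hinge towards the yellow bar, z up. Ramp and marker arm both turn about this x axis.
- ramp (a joint): Ramp angle above level, rad: 0 at the start (on its rest), grows as the bar is raised, at most 0.85. Stiff hinge: it stays where it is let go; raising takes about 8 to 13 N at the bar. Aluminium deck 165 mm wide, 240 mm long, top 5 mm above the hinge axis at 0, a 10 mm steel rail between the two lanes, 16 mm rails at the sides, a yellow strip along the side next to the arc.
- ramp_bar (a point): Middle of the yellow round bar at the ramp's free end: 12 mm thick, parallel to the hinge axis, 130 mm clear between two brackets, 300 mm from the hinge axis, 50 mm over the table at the start; 54 mm free between bar and deck, only the table below. It can turn in the fingers as the ramp rises. Axes of the ramp: x along the bar, y up the deck away from the hinge.
- ramp_stop (a point): Middle of the black stop's upper face, at deck level, 35 mm from the hinge axis up the ramp. The stop crosses both lanes and is 28 mm high. Axes of the ramp: x across, y up the deck, z out of it. A carton against the stop has its origin at y = 40 mm here.
- carton_brown: Brown carton, white tape band, 55 (x) by 80 (y) by 45 mm high, 120 to 195 g, origin at the centre of its underside. Starts on the deck in one lane (x = -38 or +38 mm), 110 to 125 mm up from the stop's face. Slip angles differ and vary by run; either may go first, between 0.34 and 0.56 rad, the other at least 0.09 rad later. A slipping carton slides on to the stop.
- carton_green: Green carton with a brown tape band, same size, weight range and start as the brown one, in the other lane; origin at the centre of its underside.
- marker (a joint): Angle of the red marker arm above level, rad: starts between 0 and 0.18, grows as it is raised, at most 0.85. It turns stiffly about the ramp's hinge axis (1 to 2 N at the knob) and stays where it is left. When it equals the ramp's angle the arm lies in line with the side of the ramp.
- marker_knob (a point): Grip point of the red knob on the marker arm: a round rod 12 mm thick, parallel to the hinge axis and 200 mm from it, reaching from 111 to 178 mm from the ramp's middle plane; this point is at 160 mm. The flat arm, 8 mm high, 5 mm thick, lies at 111 mm. Axes of the arm: x along the rod, outwards, y along the arm away from the hinge. The ramp's side is 75 mm away.
- tape_roll: Amber tape roll lying flat, 104 mm across, 48 mm high; origin at the centre of its underside. Bystander.
- parcel: Brown parcel 140 x 100 x 70 mm with a white band; origin at the centre of its underside. Bystander.
- mug: White mug, 80 mm across, 92 mm high; origin at the centre of its underside. Bystander.
Things that resemble listed ones, but are neither listed nor needed, are in the scene too. Leave any purple look-alike of the carton_green alone.

How it is judged:
By the outcome, as a careful person would: the job done as asked, in the order asked, and still so for the second after the job is handed in, with the robot touching nothing.
It also fails if it takes over 72 s, if anything falls off the work surface, if the arm or the gripper's body presses on something with over 40 N, if the wrist force passes 120 N, or if a joint passes its speed limit or range.

ROBOT

A 7-joint arm with a two-finger parallel gripper is mounted at the origin on the work surface. World frame = base frame: x ahead of the robot, y to its left, z up, the work surface at z = 0. Lengths are in m, angles in rad, forces in N, time in s.
With the tool pointing down it reaches from about 0.35 to 0.9 m from the base axis. Payload 8.1 kg.
Tool frame: the origin (TCP) lies at the very end of the fingers, on their centre line; the grasp point (between the pads) lies bot.hold_point_z behind it (bot.hold_point_z is the distance from the TCP to the grasp point, in m); z points along the fingers, y is the direction in which the jaws open and shut (so a half turn about z gives the same grasp; the last joint's range is limited). The gripper opens to 92 mm and grips with 3 to 60 N. Pads are 19 mm wide; open, the fingers measure 130 mm over their backs; the gripper's body (75 mm by 190 mm) begins 47 mm behind the grasp point.
Start: joints at [-1.387, 0.434, 0.025, 1.573, -0.012, 1.134, -0.075], TCP at [0.177, 0.599, 0.227] pointing down, gripper open.
Joint ranges: [-2.62, 2.62], [-0.44, 2.09], [-1.27, 1.32], [0.08, 2.57], [-1.32, 4.46], [0.12, 2], [-2.74, 2.74]. Speed limits (rad/s): [2.22, 2.22, 3.01, 3.01, 3.14, 3.14, 3.14].

INTERFACE

Orientations are given as a 3x3 rotation matrix whose columns are the frame's x, y, z axes.
In Python, from station import bot gives the robot as it stands.
- The arm moves only by the tool apply_moves, never from a script. Its argument "steps" is a list of rows, each a list of 7 numbers: the turn, a rotation vector about the tool's x, y, z in rad, then the shift along the tool's x, y, z in cm, then the opening in per cent of the stroke, from 0 (shut) to 100 (fully open). A call has 1 to 20 rows; each row shifts and turns the commanded pose from where the row before left it, along the tool's axes as they then stand; what a row does not reach is not made up. A row lasts 1/8 s, in which the tool goes at most 62.5 mm and 10.7 degrees, less where a joint would pass 70% of its speed; a pose out of reach is approached as far as the arm can. A call with a gripper value outside its range is refused whole. The fingers move at their own pace and stop on an object; "grip_force" is the grip in N (left out, the last holds). Time passes only in rows, so rows that do not move let the fingers close. It gives the time, the measured TCP pose, the force and the opening at its end, in the units of the state.
- bot.get_state(): the state, without advancing time (a new reading comes with each control period).
- bot.capture(name): name is "side" or "top"; returns (picture, depth): 400x640x3 uint8, red, green, blue; 400x640 float32, m along the optical axis (not along the pixel's ray), 0 where there is no reading.
- bot.camera_info(name): a dict with "fx", "fy", "cx", "cy" (pixels), "R" (3x3) and "t" (3): a world point X has camera coordinates R X + t. Camera axes: x right, y down, z forward; pixel columns grow to the right and rows downward; lengths in m; the calibration is good to about 2 mm. A picture is of the moment at which its call begins. camera_info takes no time and is no camera call.
- bot.sign_off(): hands the job in, once; it reports no verdict.
Trained networks look in the newest picture that a camera, given by its name, has taken for a name from the list of things; names that differ only in an ending like _2 or _b are one class to them, and where a whole thing is asked for, a point or a joint stands for the part that bears it (a point fixed in the world has none). Each returns a list of dicts, best first, with "p" (0 to 1); they miss things now and then, are a little off and sometimes report something else, mostly with a low value. They report only what shows in the picture. A call takes as long as a camera call. They do not tell look-alikes from the thing itself.
- bot.search_frame(target, camera): "location" ([x, y, z] in m, in world coordinates, good to about 4 mm: the middle of the surface that is visible of it).
- bot.outline_of(target, camera): "mask" (400x640 bool, what is visible of it).
The state is a dict: "time": time; "joint_positions": joint angles; "joint_velocities": joint speeds; "tau": joint torques, N m; "eef_pos": TCP position; "orientation": TCP orientation; "ft_force": force on the tool from outside, world axes, zero at the start; "moment": the same for the moment, N m; "finger_gap": opening from 0.0 (shut) to 1.0 (fully open).
Only numpy, scipy, OpenCV 4.12 (cv2) and the standard library are available. Lean on these libraries where they do the work, as an engineer would, in place of code of your own. Each camera call takes 0.05 s, during which the arm holds its last target.

## Working session

There is one attempt and no reset: what is moved stays moved. The work goes in short steps, Python scripts to look and compute and a tool call to move; the robot and the scene stay as the last step left them, time stands still between calls to the robot, and variables do not carry over. Pictures are saved under pics/ and viewed, and the job is handed in when it is done.

Besides the shell and the picture viewer there is one more tool, called after "Emit:" as name(argument=value, ...), one argument or row to a line, values as JSON. apply_moves: Moves the arm, as the interface text tells. Its arguments: {"type":"object","properties":{"steps":{"type":"array"},"grip_force":{"type":"number"}},"required":["steps"]}

```bash
ls; mkdir -p pics; python3 - <<'E'
from station import bot
import cv2,numpy as np
s=bot.get_state();print(s['time'],s['eef_pos'],s['orientation'],s['finger_gap'],bot.hold_point_z)
for n in ['side','top']:
    p,d=bot.capture(n);cv2.imwrite(f'pics/a_{n}.png',p[:,:,::-1]);np.save(f'd_{n}.npy',d)
    print(n,bot.camera_info(n))
    for t in ['ramp_hinge','ramp_bar','ramp_stop','carton_brown','carton_green','marker_knob','tester']:
        print(t,[(np.round(r['location'],3),round(r['p'],2)) for r in bot.search_frame(t,n)[:3]])
E
```

```text
pics
0.0 [0.17671098 0.598932   0.22592159] [[-9.59144160e-01  2.82917613e-01 -3.23935723e-04]
 [ 2.82917758e-01  9.59142782e-01 -1.63302342e-03]
 [-1.51310477e-04 -1.65795204e-03 -9.99998614e-01]] 1.0010125876241618 0.0188
side {'fx': 400.321480689483, 'fy': 400.321480689483, 'cx': 323.91495386703497, 'cy': 201.60650752529796, 'R': array([[ 0.99299768, -0.11791838,  0.00713187],
       [-0.05784187, -0.53795396, -0.84098743],
       [ 0.10300449,  0.83468604, -0.54100766]]), 't': array([-0.51934266,  0.09215573,  1.08802381])}
ramp_hinge [(array([ 0.491, -0.139,  0.054]), 0.96), (array([ 0.601, -0.053,  0.065]), 0.68), (array([ 0.517, -0.038,  0.098]), 0.25)]
ramp_bar [(array([ 0.482, -0.086,  0.052]), 0.88), (array([ 0.599, -0.053,  0.065]), 0.74), (array([ 0.492, -0.137,  0.057]), 0.39)]
ramp_stop []
carton_brown [(array([ 0.442, -0.052,  0.099]), 0.96)]
carton_green [(array([0.601, 0.193, 0.039]), 0.93), (array([0.226, 0.296, 0.045]), 0.88), (array([ 0.828, -0.068,  0.049]), 0.79)]
marker_knob [(array([ 0.601, -0.054,  0.064]), 0.75)]
tester [(array([ 0.489, -0.135,  0.056]), 0.88)]
top {'fx': 401.74322355969025, 'fy': 401.74322355969025, 'cx': 323.31117837826673, 'cy': 194.429151892316, 'R': array([[ 0.02074369, -0.99970086,  0.01295694],
       [-0.99056843, -0.02230638, -0.13519104],
       [ 0.13543962, -0.01003038, -0.99073483]]), 't': array([0.00681832, 0.52270323, 1.10831327])}
ramp_hinge [(array([ 0.483, -0.07 ,  0.051]), 0.61)]
ramp_bar [(array([ 0.486, -0.062,  0.058]), 0.62), (array([ 0.485, -0.069,  0.055]), 0.36)]
ramp_stop [(array([ 0.483, -0.058,  0.052]), 0.69)]
carton_brown [(array([ 0.446, -0.01 ,  0.099]), 0.92)]
carton_green [(array([ 0.833, -0.049,  0.045]), 0.98), (array([ 0.523, -0.005,  0.102]), 0.88), (array([0.603, 0.212, 0.045]), 0.81)]
marker_knob [(array([0.603, 0.027, 0.074]), 0.46)]
tester [(array([ 0.486, -0.069,  0.053]), 0.75)]
```

View pics/a_side.png

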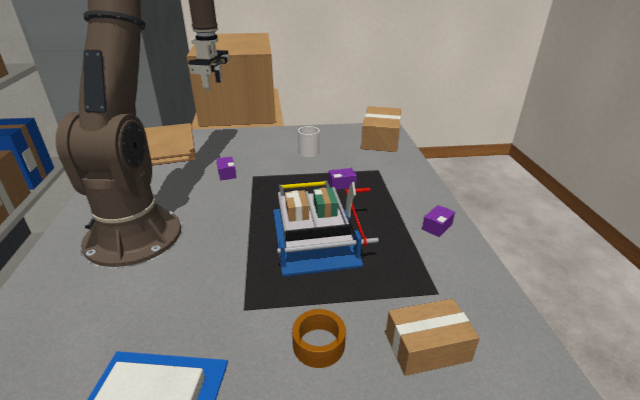

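View pics/a_top.png

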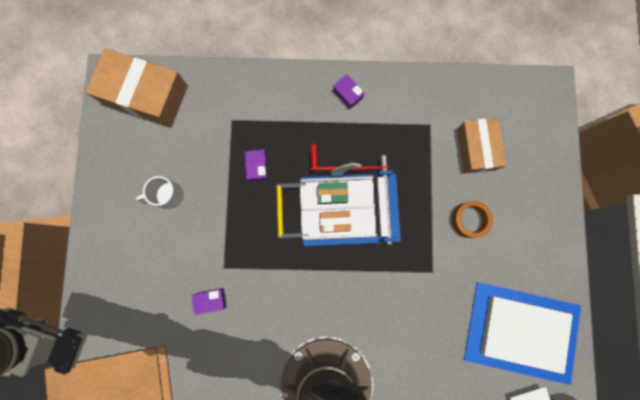

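The top view shows the bar at px (280,210), the knob at (314,152), brown carton at (335,222) and green carton at (333,192). Purple decoys are at (255,165), (348,90) and (208,300). Next I'll fit the tester pose from colour and depth.

```bash
cat > h.py <<'E'
from station import bot
import cv2,numpy as np
def pts(n,p,d,mask):
    c=bot.camera_info(n);v,u=np.nonzero(mask&(d>0));z=d[v,u]
    X=np.stack([(u-c['cx'])/c['fx']*z,(v-c['cy'])/c['fy']*z,z],1)
    return (X-c['t'])@c['R']
def proj(n,P):
    c=bot.camera_info(n);q=np.atleast_2d(P)@c['R'].T+c['t']
    return np.stack([q[:,0]/q[:,2]*c['fx']+c['cx'],q[:,1]/q[:,2]*c['fy']+c['cy']],1)
def col(p,k):
    h=cv2.cvtColor(p,cv2.COLOR_RGB2HSV).astype(int);H,S,V=h[...,0],h[...,1],h[...,2]
    if k=='y': return (H>22)&(H<35)&(S>150)&(V>100)
    if k=='r': return ((H<5)|(H>174))&(S>170)&(V>80)
    if k=='b': return (H>100)&(H<118)&(S>150)&(V>60)
E
python3 - <<'E'
from h import *
for n in ['side','top']:
    p=cv2.imread(f'pics/a_{n}.png')[:,:,::-1].copy();d=np.load(f'd_{n}.npy')
    for k in 'yrb':
        X=pts(n,p,d,col(p,k));X=X[(X[:,0]>.35)&(X[:,0]<.68)&(X[:,1]>-.25)&(X[:,1]<.2)]
        print(n,k,len(X),X.min(0).round(3),X.max(0).round(3),np.median(X,0).round(3))
        if k=='y':
            B=X[X[:,1]>.05]; c=B.mean(0);u,s,vt=np.linalg.svd(B-c);print('bar',c.round(4),vt[0].round(4),(B@vt[0]).min(),(B@vt[0]).max(), len(B))
            S=X[X[:,1]<.05]
            if len(S)>5: c=S.mean(0);u,s,vt=np.linalg.svd(S-c);print('strip',c.round(4),vt[0].round(4),len(S))
        if k=='r': print(X[np.argsort(X[:,1])][::12].round(3))
        if k=='b': print(cv2.minAreaRect(X[X[:,2]<.03][:,:2].astype(np.float32)))
E
```

```text
side y 164 [0.408 0.128 0.043] [0.543 0.147 0.058] [0.475 0.136 0.053]
bar [0.4755 0.1359 0.0525] [-0.9977 -0.0679  0.0013] -0.5513154759879398 -0.4155934124325167 164
side r 180 [ 0.584 -0.166 -0.002] [0.658 0.179 0.108] [ 0.605 -0.031  0.064]
[[ 0.602 -0.166  0.053]
 [ 0.603 -0.16   0.055]
 [ 0.604 -0.142  0.057]
 [ 0.603 -0.122  0.058]
 [ 0.599 -0.1    0.061]
 [ 0.601 -0.077  0.063]
 [ 0.599 -0.056  0.065]
 [ 0.597 -0.04   0.07 ]
 [ 0.623 -0.01   0.   ]
 [ 0.625  0.039  0.081]
 [ 0.652  0.042  0.074]
 [ 0.629  0.044  0.075]
 [ 0.62   0.045  0.081]
 [ 0.638  0.047  0.082]
 [ 0.641  0.049  0.081]]
side b 2214 [ 0.38  -0.208 -0.001] [0.613 0.073 0.076] [ 0.481 -0.168  0.012]
((0.5006764531135559, -0.061115190386772156), (0.22617249190807343, 0.2818900942802429), 3.563372850418091)
top y 281 [ 0.404  0.13  -0.004] [0.543 0.157 0.06 ] [0.474 0.139 0.054]
bar [0.4743 0.1407 0.0416] [-0.9949 -0.074   0.0683] -0.5517751687451737 -0.40846171376471047 281
top r 266 [ 0.586 -0.163 -0.004] [0.678 0.059 0.086] [0.603 0.041 0.074]
[[ 0.602 -0.163  0.056]
 [ 0.601 -0.14   0.058]
 [ 0.601 -0.129  0.057]
 [ 0.597 -0.117  0.062]
 [ 0.6   -0.106  0.06 ]
 [ 0.599 -0.094  0.063]
 [ 0.598 -0.077  0.064]
 [ 0.592  0.001  0.072]
 [ 0.594  0.013  0.073]
 [ 0.591  0.024  0.074]
 [ 0.59   0.035  0.078]
 [ 0.604  0.041  0.079]
 [ 0.592  0.043  0.081]
 [ 0.626  0.044  0.079]
 [ 0.589  0.046  0.08 ]
 [ 0.622  0.047  0.084]
 [ 0.588  0.048  0.084]
 [ 0.617  0.049  0.082]
 [ 0.651  0.05   0.083]
 [ 0.618  0.052  0.078]
 [ 0.611  0.053  0.002]
 [ 0.638  0.057  0.004]
 [ 0.676  0.058 -0.002]]
top b 980 [ 0.379 -0.203  0.005] [0.6   0.073 0.079] [ 0.424 -0.176  0.013]
((0.4899323582649231, -0.0595988929271698), (0.20831768214702606, 0.27942517399787903), 3.8684909343719482)
```

Emit:
apply_moves(
  steps=[
    [0, 0, -0.178, 0, 0, 0, 52],
    [0, 0, -0.178, 0, 0, 0, 52],
    [0, 0, 0, -2.2, -4, 0, 52],
    [0, 0, 0, -2.2, -4, 0, 52],
    [0, 0, 0, -2.2, -4, 0, 52],
    [0, 0, 0, -2.2, -4, 0, 52],
    [0, 0, 0, -2.2, -4, 0, 52],
    [0, 0, 0, -2.2, -4, 0, 52],
    [0, 0, 0, -2.2, -4, 0, 52],
    [0, 0, 0, -2.2, -4, 0, 52],
    [0, 0, 0, -2.2, -4, 0, 52],
    [0, 0, 0, -2.2, -4, 0, 52],
    [0, 0, 0, -2.2, -4, 0, 52],
    [0, 0, 0, -2.2, -4, 0, 52],
    [0, 0, 0, 0, 0, 0, 52],
  ],
  grip_force=30,
)

```text
time: 2.68
eef_pos: [0.4751, 0.1353, 0.227]
orientation: [[-0.998, -0.063, 0.001], [-0.063, 0.998, -0.001], [-0.001, -0.001, -1.0]]
ft_force: [-0.8, 0.0, -0.7]
finger_gap: 0.524
```

```bash
cat > w.py <<'E'
from h import *
import sys
def rel(target):
    s=bot.get_state();R=np.array(s['orientation']);e=np.array(s['eef_pos'])
    print('t',s['time'],'e',e.round(4),'F',np.round(s['ft_force'],1),'gap',round(s['finger_gap'],3),'jp',np.round(s['joint_positions'],2))
    yaw=.067;T=np.array([[-np.cos(yaw),-np.sin(yaw),0],[-np.sin(yaw),np.cos(yaw),0],[0,0,-1]]).T
    print('rot',cv2.Rodrigues(R.T@T)[0].ravel().round(4),'shift cm',(R.T@(np.array(target)-e)*100).round(2))
E
python3 - <<'E'
from w import *
rel([0.4755,0.137,0.0312])
p,d=bot.capture('top');cv2.imwrite('pics/b_top.png',p[:,:,::-1])
E
```

```text
t 2.675 e [0.4751 0.1353 0.227 ] F [-0.8  0.  -0.7] gap 0.524 jp [-0.56  0.22  0.2   1.9  -0.05  1.03  1.3 ]
rot [-0.0011  0.0011 -0.0041] shift cm [-0.03  0.19 19.58]
```

Emit:
apply_moves(
  steps=[
    [0, 0, -0.004, 0, 0.2, 4, 52],
    [0, 0, 0, 0, 0, 4, 52],
    [0, 0, 0, 0, 0, 4, 52],
    [0, 0, 0, 0, 0, 1, 52],
    [0, 0, 0, 0, 0, 0, 52],
  ],
)

```text
time: 3.35
eef_pos: [0.473, 0.1416, 0.097]
orientation: [[-0.997, -0.074, -0.001], [-0.074, 0.997, 0.0], [0.001, 0.0, -1.0]]
ft_force: [0.3, 0.9, 0.5]
finger_gap: 0.517
```

```bash
python3 - <<'E'
from w import *
rel([0.4755,0.137,0.0312])
p,d=bot.capture('side');cv2.imwrite('pics/c_side.png',cv2.resize(p[120:300,220:420,::-1],None,fx=3,fy=3))
p,d=bot.capture('top');cv2.imwrite('pics/c_top.png',cv2.resize(p[120:280,220:420,::-1],None,fx=3,fy=3))
E
```

```text
t 3.35 e [0.473  0.1416 0.097 ] F [0.3 0.9 0.5] gap 0.517 jp [-0.53  0.38  0.17  2.05 -0.1   0.72  1.35]
rot [ 0.0001 -0.0006  0.0072] shift cm [-0.22 -0.48  6.58]
```

View pics/c_side.png

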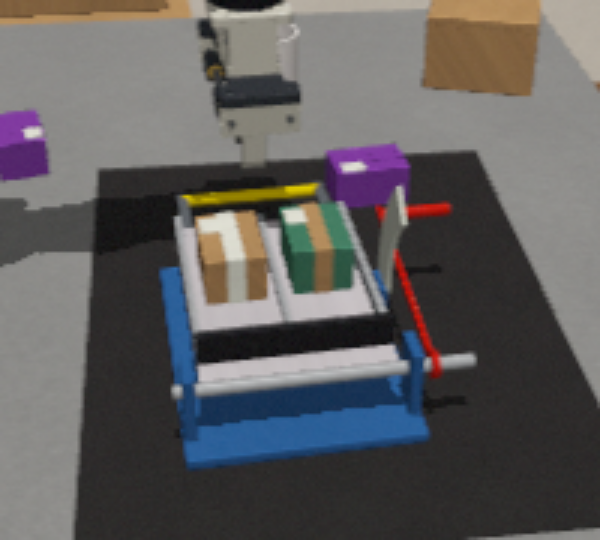

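View pics/c_top.png

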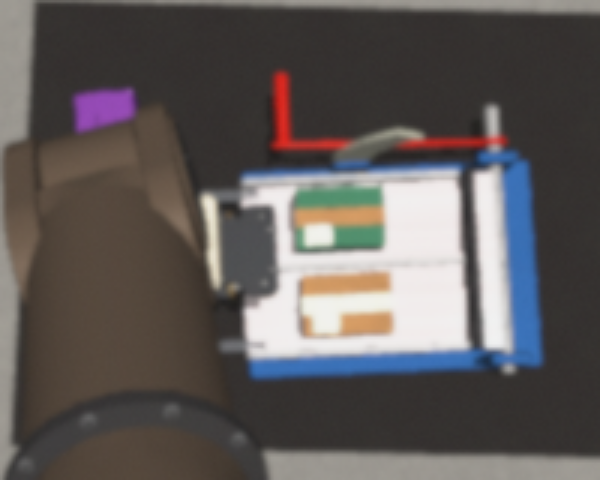

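Gripper is over the bar with both cartons untouched. I'll fix the y offset and go lower.

Emit:
apply_moves(
  steps=[
    [0, 0, 0, -0.2, -0.4, 0, 52],
    [0, 0, 0, 0, 0, 1.5, 52],
    [0, 0, 0, 0, 0, 0, 52],
    [0, 0, 0, 0, 0, 0, 52],
  ],
)

```text
time: 3.95
eef_pos: [0.4753, 0.1369, 0.0815]
orientation: [[-0.997, -0.073, -0.001], [-0.073, 0.997, -0.0], [0.001, -0.0, -1.0]]
ft_force: [0.3, 0.6, 0.5]
finger_gap: 0.521
```

```bash
python3 - <<'E'
from w import *
rel([0.4755,0.137,0.0312])
E
```

```text
t 3.95 e [0.4753 0.1369 0.0815] F [0.3 0.6 0.5] gap 0.521 jp [-0.52  0.41  0.17  2.06 -0.11  0.68  1.36]
rot [-0.0002 -0.0007  0.006 ] shift cm [-0.03  0.01  5.03]
```

Emit:
apply_moves(
  steps=[
    [0, 0, 0.003, 0, 0, 1.5, 52],
    [0, 0, 0.003, 0, 0, 1.5, 52],
    [0, 0, 0, 0, 0, 1.5, 52],
    [0, 0, 0, 0, 0, 0.5, 52],
    [0, 0, 0, 0, 0, 0, 52],
    [0, 0, 0, 0, 0, 0, 52],
  ],
)

```text
time: 4.7
eef_pos: [0.4758, 0.1371, 0.032]
orientation: [[-0.998, -0.067, 0.001], [-0.067, 0.998, 0.0], [-0.001, 0.0, -1.0]]
ft_force: [-0.7, -0.1, -0.1]
finger_gap: 0.522
```

```bash
python3 - <<'E'
from w import *
rel([0.4755,0.137,0.0312])
E
```

```text
t 4.7 e [0.4758 0.1371 0.032 ] F [-0.7 -0.1 -0.1] gap 0.522 jp [-0.5   0.49  0.15  2.09 -0.13  0.56  1.38]
rot [0.0002 0.0005 0.0002] shift cm [ 0.03 -0.01  0.08]
```

Emit:
apply_moves(
  steps=[
    [0, 0, 0, 0, 0, 0, 0],
    [0, 0, 0, 0, 0, 0, 0],
    [0, 0, 0, 0, 0, 0, 0],
    [0, 0, 0, 0, 0, 0, 0],
    [0, 0, 0, 0, 0, 0, 0],
  ],
  grip_force=35,
)

```text
time: 5.32
eef_pos: [0.4754, 0.1401, 0.0319]
orientation: [[-0.998, -0.07, 0.0], [-0.07, 0.998, 0.003], [-0.001, 0.003, -1.0]]
ft_force: [-2.0, 9.2, -1.7]
finger_gap: 0.116
```

```bash
python3 - <<'E'
from w import *
rel([0.4755,0.137,0.0312])
r=.3
a=np.arange(0,.65,.05)
for x in a: print(round(x,2),'dy cm',round(30*(np.cos(x)-1),2),'dz',round(30*np.sin(x),2))
E
```

```text
t 5.325 e [0.4754 0.1401 0.0319] F [-2.   9.2 -1.7] gap 0.116 jp [-0.5   0.49  0.14  2.09 -0.13  0.56  1.38]
rot [0.0031 0.0007 0.0028] shift cm [ 0.01 -0.31  0.07]
0.0 dy cm 0.0 dz 0.0
0.05 dy cm -0.04 dz 1.5
0.1 dy cm -0.15 dz 3.0
0.15 dy cm -0.34 dz 4.48
0.2 dy cm -0.6 dz 5.96
0.25 dy cm -0.93 dz 7.42
0.3 dy cm -1.34 dz 8.87
0.35 dy cm -1.82 dz 10.29
0.4 dy cm -2.37 dz 11.68
0.45 dy cm -2.99 dz 13.05
0.5 dy cm -3.67 dz 14.38
0.55 dy cm -4.42 dz 15.68
0.6 dy cm -5.24 dz 16.94
```

Emit:
apply_moves(
  steps=[
    [0, 0, 0, 0, 0.3, 0, 0],
    [0, 0, 0, 0, 0, -0.3, 0],
    [0, 0, 0, 0, -0.01, -0.5, 0],
    [0, 0, 0, 0, -0.02, -0.5, 0],
    [0, 0, 0, 0, -0.03, -0.5, 0],
    [0, 0, 0, 0, -0.03, -0.5, 0],
    [0, 0, 0, 0, -0.04, -0.5, 0],
    [0, 0, 0, 0, -0.05, -0.5, 0],
    [0, 0, 0, 0, -0.06, -0.5, 0],
    [0, 0, 0, 0, -0.07, -0.5, 0],
    [0, 0, 0, 0, -0.08, -0.5, 0],
    [0, 0, 0, 0, -0.09, -0.5, 0],
  ],
)

```text
time: 6.82
eef_pos: [0.4756, 0.1356, 0.0851]
orientation: [[-0.998, -0.067, 0.0], [-0.067, 0.998, 0.001], [-0.0, 0.001, -1.0]]
ft_force: [2.6, 5.8, -10.0]
finger_gap: 0.117
```

```bash
cat > m.py <<'E'
from h import *
import sys
def carts(tag,save=True):
    s=bot.get_state();e=np.array(s['eef_pos'])
    z=e[2]-.0319
    print('t',s['time'],'e',e.round(4),'F',np.round(s['ft_force'],1),'ang~',np.arcsin(z/.3).round(4),'gap',round(s['finger_gap'],3))
    p,d=bot.capture('side')
    if save: cv2.imwrite(f'pics/{tag}.png',cv2.resize(p[100:300,220:420,::-1],None,fx=3,fy=3))
    hsv=cv2.cvtColor(p,cv2.COLOR_RGB2HSV).astype(int)
    H,S,V=hsv[...,0],hsv[...,1],hsv[...,2]
    for nm,m in dict(brown=(H>8)&(H<20)&(S>90)&(V>80),green=(H>65)&(H<92)&(S>90)).items():
        m=m.copy();w=np.zeros_like(m);w[150:260,280:345]=1;m&=w
        X=pts('side',p,d,m)
        v,u=np.nonzero(m)
        y=(X-[.4755,.1401,.05])@np.array([-.067,.9977,0]);zz=X[:,2]
        # lane split
        xl=(X-[.4755,.1401,.05])@np.array([.9977,.067,0])
        k=(xl<0) if nm=='brown' else (xl>0)
        # along-ramp distance from hinge
        dist=np.hypot(y[k]+.3,zz[k]-.05)
        print(nm,'n',k.sum(),'px',u[k].mean().round(1),v[k].mean().round(1),'dist med',np.median(dist).round(4))
    return p,d
E
python3 -c "
from m import *
carts('d1')"
```

```text
t 6.825 e [0.4756 0.1356 0.0851] F [  2.6   5.8 -10. ] ang~ 0.1784 gap 0.117Traceback (most recent call last):
  File "<string>", line 3, in <module>
    carts('d1')
    ~~~~~^^^^^^
  File "m.py", line 21, in carts
    print(nm,'n',k.sum(),'px',u[k].mean().round(1),v[k].mean().round(1),'dist med',np.median(dist).round(4))
                              ~^^^
IndexError: boolean index did not match indexed array along axis 0; size of axis is 555 but size of corresponding boolean axis is 552
```

View pics/d1.png

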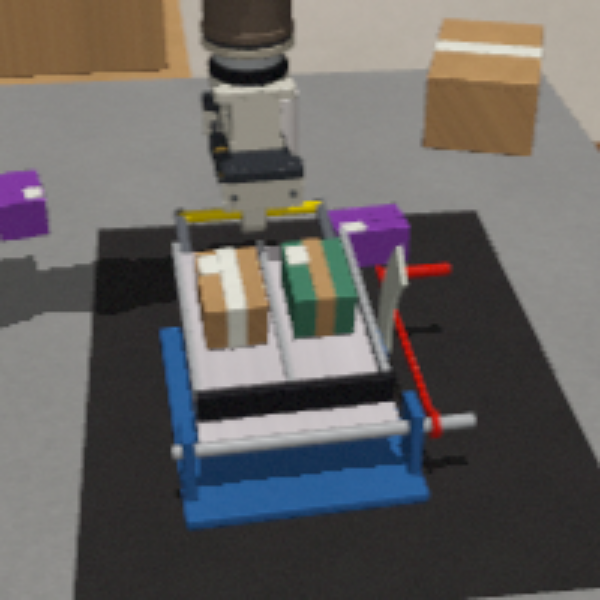

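Emit:
apply_moves(
  steps=[
    [0, 0, 0, 0, -0.1, -0.45, 0],
    [0, 0, 0, 0, -0.1, -0.45, 0],
    [0, 0, 0, 0, -0.1, -0.45, 0],
    [0, 0, 0, 0, -0.11, -0.45, 0],
    [0, 0, 0, 0, -0.12, -0.45, 0],
    [0, 0, 0, 0, -0.12, -0.45, 0],
    [0, 0, 0, 0, -0.13, -0.45, 0],
    [0, 0, 0, 0, 0, 0, 0],
  ],
)

```text
time: 7.88
eef_pos: [0.4761, 0.1283, 0.1171]
orientation: [[-0.998, -0.068, 0.0], [-0.068, 0.998, 0.001], [-0.001, 0.001, -1.0]]
ft_force: [0.1, 5.8, -0.2]
finger_gap: 0.118
```

```bash
sed -i "s/v,u=np.nonzero(m)/v,u=np.nonzero(m\&(d>0))/" m.py
python3 -c "
from m import *
carts('d2')"
```

```text
t 7.875 e [0.4761 0.1283 0.1171] F [ 0.1  5.8 -0.2] ang~ 0.2879 gap 0.118
brown n 397 px 297.6 197.0 dist med 0.1289
green n 384 px 326.7 193.3 dist med 0.1331
```

Emit:
apply_moves(
  steps=[
    [0, 0, 0, 0, -0.05, -0.35, 0],
    [0, 0, 0, 0, -0.1, -0.35, 0],
    [0, 0, 0, 0, -0.1, -0.35, 0],
    [0, 0, 0, 0, -0.1, -0.25, 0],
    [0, 0, 0, 0, 0, 0, 0],
    [0, 0, 0, 0, 0, 0, 0],
  ],
)

```text
time: 8.68
eef_pos: [0.4763, 0.1243, 0.1298]
orientation: [[-0.998, -0.067, 0.0], [-0.067, 0.998, 0.001], [-0.0, 0.001, -1.0]]
ft_force: [0.7, 5.5, -0.9]
finger_gap: 0.117
```

```bash
python3 -c "
from m import *
carts('d3')"
```

```text
t 8.675 e [0.4763 0.1243 0.1298] F [ 0.7  5.5 -0.9] ang~ 0.3325 gap 0.117
brown n 408 px 297.7 195.6 dist med 0.1308
green n 406 px 327.1 191.9 dist med 0.1352
```

Emit:
apply_moves(
  steps=[
    [0, 0, 0, 0, -0.06, -0.2, 0],
    [0, 0, 0, 0, -0.06, -0.2, 0],
    [0, 0, 0, 0, -0.06, -0.2, 0],
    [0, 0, 0, 0, 0, 0, 0],
    [0, 0, 0, 0, 0, 0, 0],
  ],
)

```text
time: 9.35
eef_pos: [0.4764, 0.1224, 0.1355]
orientation: [[-0.998, -0.067, 0.0], [-0.067, 0.998, 0.0], [-0.0, 0.0, -1.0]]
ft_force: [1.7, 5.4, -5.5]
finger_gap: 0.115
```

```bash
python3 -c "
from m import *
carts('d4')"
```

```text
t 9.35 e [0.4764 0.1224 0.1355] F [ 1.7  5.4 -5.5] ang~ 0.3526 gap 0.115
brown n 406 px 297.8 195.1 dist med 0.1313
green n 404 px 327.0 191.2 dist med 0.1361
```

Emit:
apply_moves(
  steps=[
    [0, 0, 0, 0, -0.07, -0.2, 0],
    [0, 0, 0, 0, -0.07, -0.2, 0],
    [0, 0, 0, 0, -0.07, -0.2, 0],
    [0, 0, 0, 0, 0, 0, 0],
    [0, 0, 0, 0, 0, 0, 0],
    [0, 0, 0, 0, 0, 0, 0],
  ],
)

```text
time: 10.15
eef_pos: [0.4765, 0.1202, 0.1414]
orientation: [[-0.998, -0.067, -0.0], [-0.067, 0.998, 0.0], [-0.0, 0.0, -1.0]]
ft_force: [0.1, 3.8, -2.7]
finger_gap: 0.119
```

```bash
python3 -c "
from m import *
carts('d5')"
```

```text
t 10.15 e [0.4765 0.1202 0.1414] F [ 0.1  3.8 -2.7] ang~ 0.3738 gap 0.119
brown n 403 px 297.7 194.6 dist med 0.1321
green n 412 px 327.2 190.7 dist med 0.1369
```

Emit:
apply_moves(
  steps=[
    [0, 0, 0, 0, -0.08, -0.2, 0],
    [0, 0, 0, 0, -0.08, -0.2, 0],
    [0, 0, 0, 0, -0.08, -0.2, 0],
    [0, 0, 0, 0, 0, 0, 0],
    [0, 0, 0, 0, 0, 0, 0],
    [0, 0, 0, 0, 0, 0, 0],
  ],
)

```text
time: 10.95
eef_pos: [0.4767, 0.1179, 0.1472]
orientation: [[-0.998, -0.067, -0.0], [-0.067, 0.998, 0.0], [0.0, 0.0, -1.0]]
ft_force: [0.7, 4.6, -5.0]
finger_gap: 0.122
```

```bash
python3 -c "
from m import *
carts('d6')"
```

```text
t 10.95 e [0.4767 0.1179 0.1472] F [ 0.7  4.6 -5. ] ang~ 0.3947 gap 0.122
brown n 408 px 297.7 194.0 dist med 0.1325
green n 413 px 327.3 190.2 dist med 0.1373
```

Emit:
apply_moves(
  steps=[
    [0, 0, 0, 0, -0.09, -0.2, 0],
    [0, 0, 0, 0, -0.09, -0.2, 0],
    [0, 0, 0, 0, -0.08, -0.2, 0],
    [0, 0, 0, 0, 0, 0, 0],
    [0, 0, 0, 0, 0, 0, 0],
    [0, 0, 0, 0, 0, 0, 0],
  ],
)

```text
time: 11.75
eef_pos: [0.4768, 0.1155, 0.1533]
orientation: [[-0.998, -0.067, -0.0], [-0.067, 0.998, 0.001], [0.0, 0.001, -1.0]]
ft_force: [1.0, 6.8, -4.9]
finger_gap: 0.119
```

```bash
python3 -c "
from m import *
carts('d7')"
```

```text
t 11.75 e [0.4768 0.1155 0.1533] F [ 1.   6.8 -4.9] ang~ 0.4165 gap 0.119
brown n 415 px 298.4 196.7 dist med 0.1245
green n 422 px 327.5 189.7 dist med 0.1381
```

Brown has begun to slip. I'll hold still and watch.

Emit:
apply_moves(
  steps=[
    [0, 0, 0, 0, 0, 0, 0],
    [0, 0, 0, 0, 0, 0, 0],
    [0, 0, 0, 0, 0, 0, 0],
    [0, 0, 0, 0, 0, 0, 0],
  ],
)

```text
time: 12.3
eef_pos: [0.4769, 0.1155, 0.1533]
orientation: [[-0.998, -0.067, -0.0], [-0.067, 0.998, 0.0], [0.0, 0.0, -1.0]]
ft_force: [0.9, 5.7, -5.1]
finger_gap: 0.117
```

```bash
python3 -c "
from m import *
carts('d8')"
```

```text
t 12.3 e [0.4769 0.1155 0.1533] F [ 0.9  5.7 -5.1] ang~ 0.4165 gap 0.117
brown n 432 px 300.8 211.5 dist med 0.0861
green n 423 px 327.4 189.4 dist med 0.1382
```

View pics/d8.png

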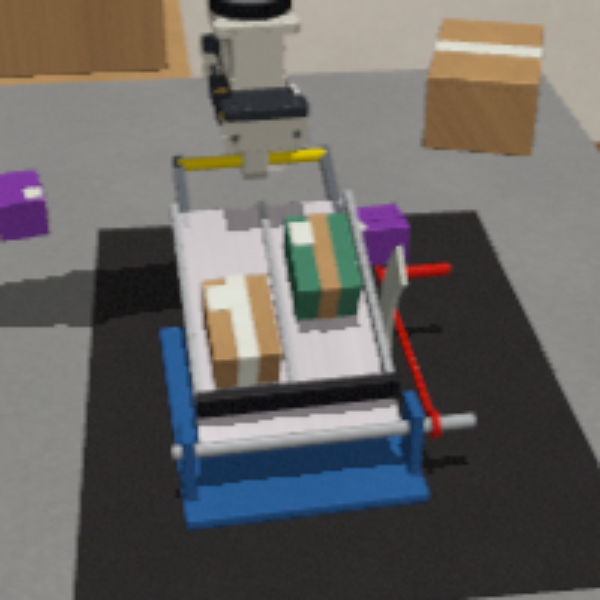

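Emit:
apply_moves(
  steps=[
    [0, 0, 0, 0, 0.1, 0, 0],
    [0, 0, 0, 0, 0.05, 0.05, 0],
    [0, 0, 0, 0, 0, 0, 0],
    [0, 0, 0, 0, 0, 0, 0],
  ],
)

```text
time: 12.85
eef_pos: [0.4768, 0.1157, 0.1528]
orientation: [[-0.998, -0.066, -0.0], [-0.066, 0.998, -0.001], [0.0, -0.001, -1.0]]
ft_force: [-0.2, -2.5, 1.8]
finger_gap: 0.119
```

```bash
python3 -c "
from m import *
carts('d9')"
```

```text
t 12.85 e [0.4768 0.1157 0.1528] F [-0.2 -2.5  1.8] ang~ 0.4148 gap 0.119
brown n 375 px 302.1 214.5 dist med 0.0792
green n 418 px 327.6 189.5 dist med 0.1382
```

Emit:
apply_moves(
  steps=[
    [0, 0, 0, 0, 0, 0, 20],
    [0, 0, 0, 0, 0, 0, 45],
    [0, 0, 0, 0, 0, 0, 50],
    [0, 0, 0, 0, 0, 0, 50],
    [0, 0, 0, 0, 0, 0, 50],
  ],
)

```text
time: 13.52
eef_pos: [0.4769, 0.1166, 0.1527]
orientation: [[-0.998, -0.067, 0.0], [-0.067, 0.998, 0.0], [-0.0, 0.0, -1.0]]
ft_force: [0.7, 0.2, 0.0]
finger_gap: 0.5
```

```bash
python3 -c "
from m import *
carts('e1')"
```

```text
t 13.525 e [0.4769 0.1166 0.1527] F [0.7 0.2 0. ] ang~ 0.4145 gap 0.5
brown n 380 px 302.0 214.4 dist med 0.0793
green n 420 px 327.4 189.6 dist med 0.1382
```

View pics/e1.png

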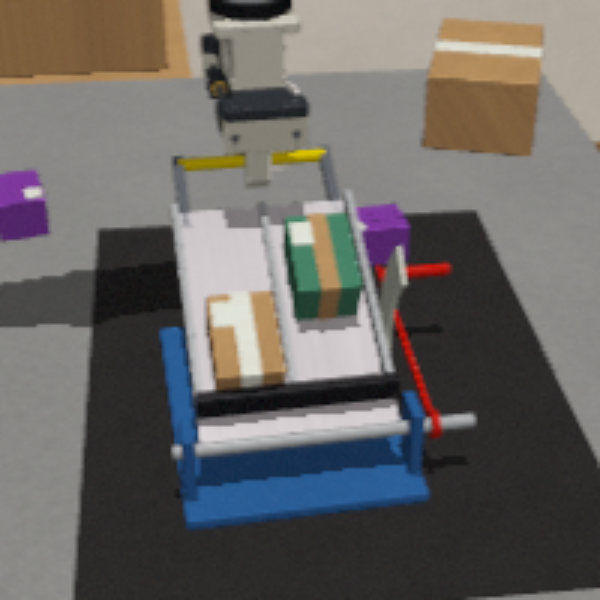

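Emit:
apply_moves(
  steps=[
    [0, 0, 0, 0, 0, -2, 50],
    [0, 0, 0, 0, 0, -4, 50],
    [0, 0, 0, 0, 0, -4, 50],
    [0, 0, 0, -4, 0, 0, 50],
    [0, 0, 0, -4, 0, 0, 50],
    [0, 0, 0, -4, 0, 0, 50],
    [0, 0, 0, -4, -2, 0, 50],
    [0, 0, 0, 0, -3, 0, 50],
    [0, 0, 0, 0, -2.8, 0, 50],
    [0, 0, 0, 0, 0, 0, 50],
    [0, 0, 0, 0, 0, 0, 50],
  ],
)

```text
time: 14.95
eef_pos: [0.6416, 0.0504, 0.2526]
orientation: [[-0.998, -0.068, -0.0], [-0.068, 0.998, 0.001], [0.0, 0.001, -1.0]]
ft_force: [0.3, 0.2, 0.7]
finger_gap: 0.498
```

```bash
cat > ang.py <<'E'
from h import *
def ang(tag):
    out={}
    for n in ['side','top']:
        p,d=bot.capture(n);cv2.imwrite(f'pics/{tag}_{n}.png',cv2.resize(p[100:300,220:420,::-1],None,fx=3,fy=3))
        H=np.array([.4956,-.1592,.05]);xh=np.array([.9977,.067,0]);yh=np.array([-.067,.9977,0])
        for k in 'yr':
            X=pts(n,p,d,col(p,k))-H
            q=np.stack([X@xh,X@yh,X[:,2]],1)
            if k=='y':
                b=q[(abs(q[:,0])<.07)&(np.hypot(q[:,1],q[:,2])>.27)&(np.hypot(q[:,1],q[:,2])<.33)]
                print(n,'bar',len(b),np.median(b,0).round(4),'ang',np.arctan2(*np.median(b,0)[[2,1]]).round(4))
                b=q[(abs(q[:,0]-.082)<.02)&(q[:,1]<.26)&(q[:,1]>.03)]
                if len(b)>8: print(n,'strip',len(b),np.polyfit(b[:,1],b[:,2],1).round(4))
            else:
                r=np.hypot(q[:,1],q[:,2])
                a=q[(abs(q[:,0]-.109)<.015)&(r<.19)&(r>.0)&(q[:,2]>-.02)]
                f=np.polyfit(a[:,1],a[:,2],1);print(n,'arm',len(a),'slope->',np.arctan(f[0]).round(4),f.round(4))
                kn=q[(q[:,0]>.12)&(q[:,0]<.19)&(abs(r-.2)<.025)]
                if len(kn): print(n,'knob',len(kn),np.median(kn,0).round(4),np.arctan2(*np.median(kn,0)[[2,1]]).round(4))
E
python3 - <<'E'
from ang import *;from w import *
ang('f')
rel([.642,.0494,.0572])
E
```

```text
side bar 173 [-0.      0.2706  0.1212] ang 0.4209
side arm 89 slope-> 0.1236 [0.1242 0.0054]
side knob 60 [0.1544 0.1928 0.0276] 0.142
top bar 0 [nan nan nan] ang nan
top arm 57 slope-> 0.0895 [0.0898 0.0057]
t 15.05 e [0.6416 0.0511 0.2527] F [0.3 0.3 0.4] gap 0.5 jp [-0.33  0.45  0.26  1.5  -0.12  1.21  1.58]
rot [ 0.0008 -0.0001  0.002 ] shift cm [-0.03 -0.18 19.55]
  return _methods._mean(a, axis=axis, dtype=dtype,
  ret = um.true_divide(
```

View pics/f_side.png

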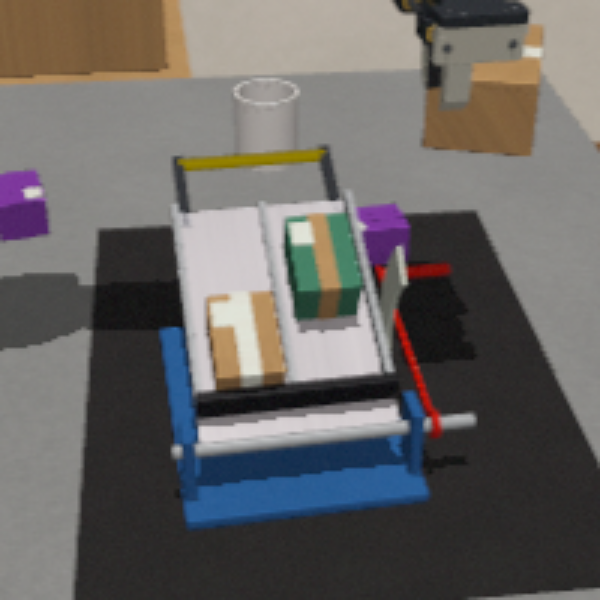

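Emit:
apply_moves(
  steps=[
    [0, 0, 0, 0, -0.15, 4, 50],
    [0, 0, 0, 0, 0, 4, 50],
    [0, 0, 0, 0, 0, 4, 50],
    [0, 0, 0, 0, 0, 0, 50],
    [0, 0, 0, 0, 0, 0, 50],
  ],
)

```text
time: 15.68
eef_pos: [0.6427, 0.0486, 0.1343]
orientation: [[-0.998, -0.068, 0.002], [-0.068, 0.998, 0.0], [-0.002, 0.0, -1.0]]
ft_force: [0.5, -0.3, 0.4]
finger_gap: 0.501
```

```bash
python3 - <<'E'
from w import *
rel([.642,.0494,.0572])
E
```

```text
t 15.675 e [0.6427 0.0486 0.1343] F [ 0.5 -0.3  0.4] gap 0.501 jp [-0.31  0.55  0.23  1.64 -0.15  0.96  1.61]
rot [0.0003 0.0017 0.0009] shift cm [0.08 0.08 7.71]
```

Emit:
apply_moves(
  steps=[
    [0, 0, 0, 0, 0.1, 2.5, 50],
    [0, 0, 0, 0, 0, 2.5, 50],
    [0, 0, 0, 0, 0, 2.5, 50],
    [0, 0, 0, 0, 0, 0.2, 50],
    [0, 0, 0, 0, 0, 0, 50],
  ],
)

```text
time: 16.3
eef_pos: [0.643, 0.0491, 0.0576]
orientation: [[-0.998, -0.067, 0.002], [-0.067, 0.998, 0.0], [-0.003, 0.0, -1.0]]
ft_force: [0.5, -0.3, 0.3]
finger_gap: 0.5
```

```bash
python3 - <<'E'
from w import *
rel([.642,.0494,.0572])
p,d=bot.capture('side');cv2.imwrite('pics/g.png',cv2.resize(p[100:300,220:420,::-1],None,fx=3,fy=3))
E
```

```text
t 16.3 e [0.643  0.0491 0.0576] F [ 0.5 -0.3  0.3] gap 0.5 jp [-0.3   0.64  0.21  1.71 -0.17  0.81  1.63]
rot [0.0002 0.0025 0.0002] shift cm [0.1  0.03 0.04]
```

View pics/g.png

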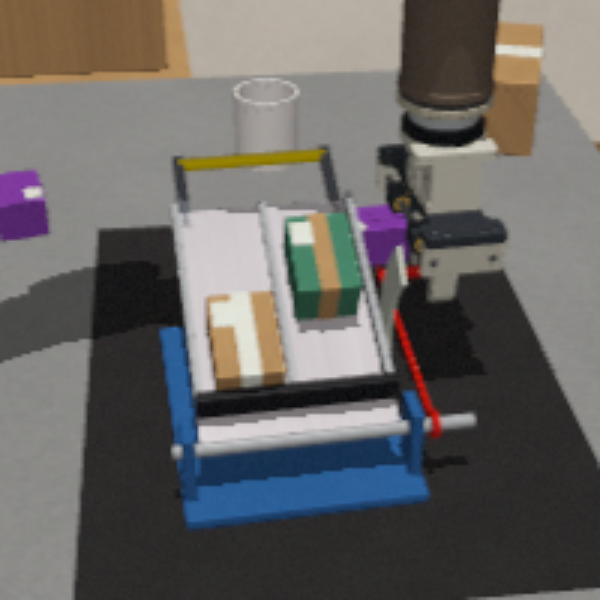

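The fingers straddle the knob, so I'll close.

Emit:
apply_moves(
  steps=[
    [0, 0, 0, 0, 0, 0, 0],
    [0, 0, 0, 0, 0, 0, 0],
    [0, 0, 0, 0, 0, 0, 0],
    [0, 0, 0, 0, 0, 0, 0],
  ],
  grip_force=15,
)

```text
time: 16.85
eef_pos: [0.6418, 0.049, 0.0558]
orientation: [[-0.998, -0.067, 0.0], [-0.067, 0.998, 0.0], [-0.0, 0.0, -1.0]]
ft_force: [-0.1, 0.1, 2.0]
finger_gap: 0.126
```

```bash
python3 - <<'E'
from w import *
# target: knob at angle .414
H=np.array([.4956,-.1592,.05]);
a=.414;c,s=np.cos(a),np.sin(a)
rel(np.array([.4956+.1596-.067*.2*c,-.1592+.0107+.1996*c,.05+.2*s-.0188]))
E
```

```text
t 16.85 e [0.6418 0.049  0.0558] F [-0.1  0.1  2. ] gap 0.126 jp [-0.3   0.64  0.21  1.71 -0.17  0.81  1.63]
rot [0.0001 0.     0.0001] shift cm [-0.02 -1.48 -5.59]
```

Emit:
apply_moves(
  steps=[
    [0, 0, 0, 0, -0.07, -0.5, 0],
    [0, 0, 0, 0, -0.08, -0.5, 0],
    [0, 0, 0, 0, -0.09, -0.5, 0],
    [0, 0, 0, 0, -0.11, -0.5, 0],
    [0, 0, 0, 0, -0.12, -0.5, 0],
    [0, 0, 0, 0, -0.13, -0.5, 0],
    [0, 0, 0, 0, -0.15, -0.5, 0],
    [0, 0, 0, 0, -0.16, -0.5, 0],
    [0, 0, 0, 0, -0.18, -0.5, 0],
    [0, 0, 0, 0, -0.2, -0.5, 0],
    [0, 0, 0, 0, -0.12, -0.3, 0],
    [0, 0, 0, 0, 0, 0, 0],
    [0, 0, 0, 0, 0, 0, 0],
  ],
)

```text
time: 18.48
eef_pos: [0.6427, 0.0351, 0.1088]
orientation: [[-0.998, -0.067, 0.0], [-0.067, 0.998, 0.0], [-0.0, 0.0, -1.0]]
ft_force: [-1.5, 1.8, 2.2]
finger_gap: 0.12
```

```bash
python3 - <<'E'
from w import *
from ang import *
a=.414;c,s=np.cos(a),np.sin(a)
rel(np.array([.4956+.1596-.067*.2*c,-.1592+.0107+.1996*c,.05+.2*s-.0188]))
ang('i')
E
```

```text
t 18.475 e [0.6427 0.0351 0.1088] F [-1.5  1.8  2.2] gap 0.12 jp [-0.29  0.58  0.23  1.67 -0.16  0.91  1.64]
rot [0.0002 0.0001 0.0003] shift cm [-0.02 -0.08 -0.28]
side bar 172 [2.000e-04 2.705e-01 1.211e-01] ang 0.4208
side arm 113 slope-> 0.3762 [0.395  0.0063]
side knob 47 [0.138  0.1791 0.0785] 0.413
top bar 0 [nan nan nan] ang nan
top arm 50 slope-> 0.3335 [0.3464 0.0071]
  return _methods._mean(a, axis=axis, dtype=dtype,
  ret = um.true_divide(
```

View pics/i_side.png

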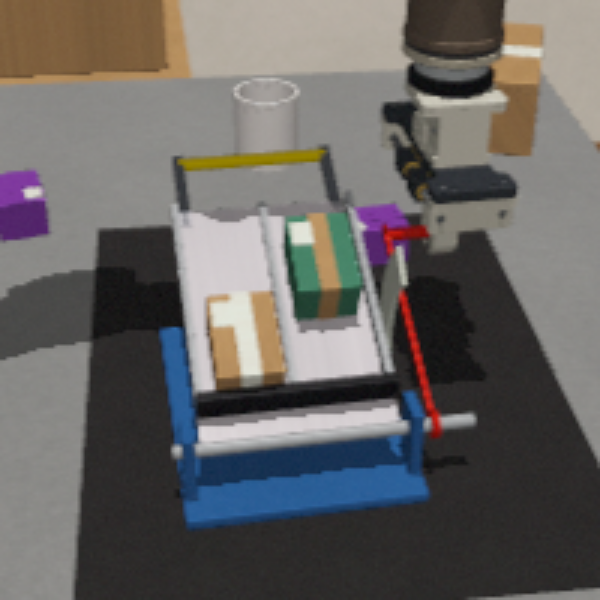

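```bash
cat > fit.py <<'E'
from h import *
from scipy.optimize import minimize_scalar
H=np.array([.4956,-.1592,.05]);xh=np.array([.9977,.067,0]);yh=np.array([-.067,.9977,0]);zh=np.array([0,0,1.])
def W(x,r,a): return H+x*xh+r*np.cos(a)*yh+r*np.sin(a)*zh
def cents(p,k,A,B,n,half=5):
    # colour-weighted centroids perpendicular to projected segment A-B
    (a,b)=proj(n,np.array([A,B]));t=(b-a)/np.linalg.norm(b-a);nn=np.array([-t[1],t[0]])
    L=np.linalg.norm(b-a);s=np.arange(0,L,.5);o=np.arange(-half,half+.01,.25)
    U=(a[:,None,None]+t[:,None,None]*s[None,:,None]+nn[:,None,None]*o[None,None,:]).astype(np.float32)
    P=p.astype(np.float32);R,G,Bc=P[...,0],P[...,1],P[...,2]
    w=np.clip((R-np.maximum(G,Bc))if k=='r' else np.minimum(R,G)-Bc-20,0,None)
    I=cv2.remap(w,U[0],U[1],cv2.INTER_LINEAR)
    I[I<25]=0
    m=I.sum(1)
    ok=m>.4*np.median(m)
    return np.median((I*o).sum(1)[ok]/m[ok]),ok.sum()
def est(p,n,k,seg,rng=np.arange(-.05,.6,.01)):
    # seg(a)->(A,B); find a with zero offset
    def off(a): return cents(p,k,*seg(a),n)
    return off
def solve(p,n,k,seg,a0):
    a=a0
    for _ in range(8):
        o=cents(p,k,*seg(a),n)[0];o2=cents(p,k,*seg(a+.01),n)[0]
        st=-o/((o2-o)/.01); a+=np.clip(st,-.05,.05)
        if abs(st)<1e-4: break
    return round(float(a),4),cents(p,k,*seg(a),n)
bar=lambda a:(W(-.058,.3,a),W(.058,.3,a))
arm1=lambda a:(W(.111,.03,a),W(.111,.09,a))
arm=lambda a:(W(.111,.03,a),W(.111,.185,a))
knob=lambda a:(W(.118,.2,a),W(.142,.2,a))
knobF=lambda a:(W(.118,.2,a),W(.172,.2,a))
E
python3 - <<'E'
from fit import *
p0=cv2.imread('pics/a_side.png')[:,:,::-1].copy()
t0=cv2.imread('pics/a_top.png')[:,:,::-1].copy()
print('init bar',solve(p0,'side','y',bar,0.),'arm',solve(p0,'side','r',arm,.13),'knob',solve(p0,'side','r',knobF,.13))
print('top0 arm',solve(t0,'top','r',arm,.13))
p,_=bot.capture('side')
print('now bar',solve(p,'side','y',bar,.41),'arm',solve(p,'side','r',arm,.40),'knob',solve(p,'side','r',knob,.4))
E
```

```text
init bar (0.0013, (np.float64(0.0026715690366890363), np.int64(76))) arm (0.1169, (np.float64(-9.572066346493413e-06), np.int64(62))) knob (0.1289, (np.float64(0.0008075725820849288), np.int64(24)))
top0 arm (-0.1208, (np.float64(0.00901545146309524), np.int64(76)))
now bar (0.4042, (np.float64(-0.0004891767500217242), np.int64(81))) arm (0.3882, (np.float64(-0.013700177740268667), np.int64(74))) knob (0.3877, (np.float64(0.0017526494380950021), np.int64(17)))
```

Emit:
apply_moves(
  steps=[
    [0, 0, 0, 0, -0.06, -0.15, 0],
    [0, 0, 0, 0, -0.06, -0.15, 0],
    [0, 0, 0, 0, 0, 0, 0],
    [0, 0, 0, 0, 0, 0, 0],
    [0, 0, 0, 0, 0, 0, 0],
  ],
)

```text
time: 19.25
eef_pos: [0.6428, 0.0338, 0.1118]
orientation: [[-0.998, -0.067, -0.0], [-0.067, 0.998, 0.0], [-0.0, 0.0, -1.0]]
ft_force: [-0.8, 2.8, 0.6]
finger_gap: 0.127
```

```bash
python3 - <<'E'
from fit import *
s=bot.get_state();print(s['eef_pos'],s['ft_force'],np.arcsin((s['eef_pos'][2]+.0188-.05)/.2))
for i in range(2):
    p,_=bot.capture('side')
    print('now bar',solve(p,'side','y',bar,.41),'arm',solve(p,'side','r',arm,.40),'knob',solve(p,'side','r',knob,.4))
E
```

```text
[0.64277683 0.03379074 0.1118033 ] [-0.83310164  2.82608322  0.57294965] 0.4148104667636527
now bar (0.4041, (np.float64(-0.007810156009104862), np.int64(81))) arm (0.4015, (np.float64(-0.003187603881107564), np.int64(75))) knob (0.4056, (np.float64(-0.0019581950776724425), np.int64(17)))
now bar (0.404, (np.float64(-0.023730027918867098), np.int64(81))) arm (0.4023, (np.float64(-0.0015851779177972428), np.int64(75))) knob (0.4057, (np.float64(0.00039516303404260307), np.int64(17)))
```

Marker and ramp now agree to within a few mrad. Release and back off.

Emit:
apply_moves(
  steps=[
    [0, 0, 0, 0, 0.05, 0, 10],
    [0, 0, 0, 0, 0, 0, 30],
    [0, 0, 0, 0, 0, 0, 50],
    [0, 0, 0, 0, 0, 0, 50],
    [0, 0, 0, 0, 0, 0, 50],
    [0, 0, 0, 0, 0, -2, 50],
    [0, 0, 0, 0, 0, -4, 50],
    [0, 0, 0, 0, 0, -4, 50],
    [0, 0, 0, -2, 2, -4, 50],
    [0, 0, 0, -3, 3, 0, 50],
    [0, 0, 0, -3, 3, 0, 50],
    [0, 0, 0, 0, 0, 0, 50],
    [0, 0, 0, 0, 0, 0, 50],
  ],
)

```text
time: 20.98
eef_pos: [0.717, 0.1186, 0.2513]
orientation: [[-0.998, -0.067, -0.001], [-0.067, 0.998, -0.001], [0.001, -0.001, -1.0]]
ft_force: [-0.3, -1.3, 0.4]
finger_gap: 0.499
```

```bash
python3 - <<'E'
from fit import *
s=bot.get_state();print(s['time'],s['eef_pos'],s['ft_force'])
for i in range(2):
    p,_=bot.capture('side')
    print('now bar',solve(p,'side','y',bar,.41),'arm',solve(p,'side','r',arm,.40),'knob',solve(p,'side','r',knobF,.4))
cv2.imwrite('pics/z.png',cv2.resize(p[100:300,220:420,::-1],None,fx=3,fy=3))
E
python3 -c "
from m import *
carts('z2')"
```

```text
20.975 [0.71699674 0.11863281 0.25130397] [-0.30120354 -1.29759749  0.4137674 ]
now bar (0.4042, (np.float64(0.0005228931202698091), np.int64(81))) arm (0.4014, (np.float64(0.000737405274801136), np.int64(75))) knob (0.4114, (np.float64(4.777012257690537e-05), np.int64(38)))
now bar (0.404, (np.float64(7.118005869503961e-05), np.int64(81))) arm (0.4008, (np.float64(-0.00021269017304250591), np.int64(75))) knob (0.4113, (np.float64(-0.0006184339340837624), np.int64(38)))
t 21.075 e [0.7169 0.1178 0.2519] F [-0.6 -0.4 -0.6] ang~ 0.8233 gap 0.499
brown n 376 px 301.9 214.5 dist med 0.0792
green n 412 px 327.5 189.9 dist med 0.1377
```

View pics/z.png

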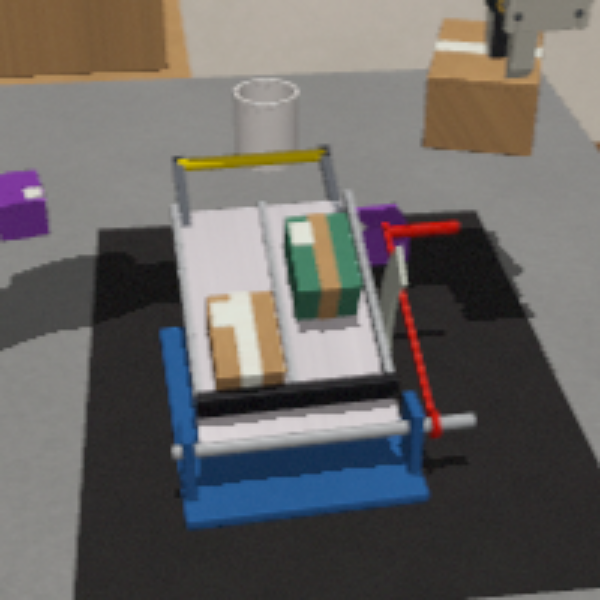

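```bash
python3 -c "
from station import bot
print(bot.sign_off())"
```

```text
the job is handed in; nothing more can be done
None
```

I raised the ramp in small steps until the brown carton slipped, at about 0.41 rad. It slid down to the stop while the green one stayed where it sat. I then let go of the bar, leaving the ramp at that angle, and swung the red marker arm up level with it. I handed the job in at about 21 s on the robot's clock.

**Ramp and marker angles:** The arm's own position reading while gripping gave 0.4145 rad for the ramp and 0.4148 rad for the marker. After release, the side camera gave:

| Feature | Camera angle (rad) |
|---|---|
| Ramp bar | 0.404 |
| Marker arm | 0.401 |
| Marker knob | 0.411 |

- **Bar and knob offset:** while both were held, the camera read about 0.010 rad below the arm for each, so their difference is not affected.
- **Knob disagreement:** it reads about 0.010 rad above the marker arm. It showed the same offset (about 0.012 rad) before anything moved, so I put it down to camera bias.

**Cartons and the rest:** The last picture shows brown at the stop, green in place and the gripper clear of the tester. The arm never touched the cartons, and its path kept clear of the tape roll, parcel and mug. I made no separate before-and-after check of those three.

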